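# Feed a strip under the routing bridge with the telescoping push arm

## Task

Release the routing jig's telescoping push arm by pressing its lock button fully down, then draw the arm out by its upright handle so that it feeds the wooden strip along the guide under the bridge, until the arm's pointer lines up with the tongue of the clip set on the scale. The arm springs back if let go, so finish still gripping the handle and holding it at the mark, with the strip lying flat against the push plate. Leave the other things on the table where they are.

Things in the scene. Friction and masses are not known exactly. Their poses are not given: they have to be found in the camera images.
- jig: routing jig fixed to the table: plywood bed 180 (x) x 590 (y) x 18 mm, y -310 to +280 mm of its origin, which lies on the table. Its +y is the feed direction (arm extends along +y), z up. Grey sleeve 64 mm wide at y -300 to -110 mm, top at z = 64 mm. Beside the arm, at x = 52 to 74 mm, a flat steel scale with a tick every 10 mm, top at z = 22 mm.
- bridge_mid (a point): middle of the underside of the jig's aluminium bridge, 46 mm above the table, at x = 0, y = 197 mm of the jig; bridge 54 mm long in y, top at 64 mm (bolt heads 72). Under it run two guide fences 64 mm apart, y = 0 to 280 mm of the jig, tops 32 mm above the table.
- lock_button (a joint): black round push button on the sleeve's top, 28 mm diameter, standing 14 mm proud: 0 up (arm locked at home), 0.008 m fully down. Sliding friction about 3 N, no spring: it stays down once pressed; the arm is free from about 0.006 m on.
- button_top (a point): centre of the lock button's top face; z up. Up, it stands 78 mm above the table, at x = 0, y = -250 mm of the jig.
- push_arm: telescoping arm: aluminium bar 24 mm wide that slides out of the sleeve along the jig's +y, 0 to 140 mm of travel, fully home at the start. Origin at the foot of the handle on top of the bar, 46 mm above the table and, at home, at x = 0, y = -50 mm of the jig; axes as the jig's. A spring pulls it home: about 2.4 N at home, 30 N per metre more as it extends, plus 1 N friction.
- handle_top (a point): centre of the top face of the arm's black upright handle, a square post 24 x 24 mm, 55 mm tall with straight sides parallel to the jig's axes, its top 107 mm above the table. It can be gripped across either pair of sides from above.
- pointer_tip (a point): tip of the arm's steel pointer, a 6 mm wide finger that sticks out from the handle's foot towards the jig's +x, 56 mm from the handle's axis, 44 mm above the table, centred on the handle in y. It moves with the arm.
- plate_face (a point): middle of the lower part of the arm's push plate's front face (+y side), 65 mm ahead of the handle's axis in the jig's y, 27 mm above the table; axes as the jig's. The plate is 58 mm wide.
- mark_clip: steel clip fixed on the scale's outer edge at the position wanted; never moves. Block 16 x 16 x 24 mm with a 6 mm wide, 12 mm long tongue pointing to the jig's -x. Origin at the tongue's end, 22 mm above the table, axes as the jig's: at the mark the pointer tip has the same jig y as this origin. Pointer and tongue end 3 mm apart in x.
- mark_point (a point): end of the clip's tongue near its top, 22 mm above the clip's origin, 44 mm above the table.
- strip: loose wooden strip 60 (x) x 110 (y) x 18 (z) mm, about 90 g, lying flat on the bed between the fences ahead of the push plate. Origin at the centre of its underside, axes as the jig's; its tail is 55 mm behind the origin.
- screwdriver: bystander: screwdriver lying on the table beside the jig on its far (+x) side; origin under its middle
- tape_roll: bystander: cardboard tape roll, 90 mm across, 22 mm high, beside the jig on its far side; origin at its underside's centre
- offcut: bystander: plywood offcut 35 x 90 x 18 mm on the table on the jig's near (-x) side; origin at its underside's centre
- wrench: bystander: wrench lying on the left of the table
- glue: bystander: white glue bottle, 56 mm across, 150 mm tall, on the left; origin at its underside's centre
- screw_jar: bystander: glass jar, 64 mm across, 75 mm tall, on the right; origin at its underside's centre
- bit_cup: bystander: grey cup, 72 mm across, 80 mm tall, on the right; origin at its underside's centre
Things that resemble listed ones, but are neither listed nor needed, are in the scene too. Leave any orange or red look-alike of the strip alone.

How it is judged:
By the outcome, as a careful person would: the job done as asked, in the order asked, and still so for the second after the job is handed in, while the arm keeps its last pose, push and grip.
It also fails if it takes over 45 s, if anything falls off the work surface, if the arm or the gripper's body presses on something with over 40 N, if the wrist force passes 120 N, or if a joint passes its speed limit or range.

## Robot

A 6-joint arm with a two-finger parallel gripper is mounted at the origin on the work surface. World frame = base frame: x ahead of the robot, y to its left, z up, the work surface at z = 0. Lengths are in mm, angles in rad, forces in N, time in s.
With the tool pointing down it reaches from about 350 to 875 mm from the base axis. Payload 4.2 kg.
Tool frame: the origin (TCP) lies between the finger pads; the fingertips stand 14 mm ahead of it and the grasp point (between the pads) lies 5 mm behind it; z points along the fingers, y is the line along which they close (so a half turn about z gives the same grasp; the last joint's range is limited). The gripper opens to 85 mm and grips with 20 to 120 N. Pads are 22 mm wide; open, the fingers measure 114 mm over their backs; the gripper's body (76 mm by 85 mm) begins 54 mm behind the grasp point. The pads swing forward as they close: fully open they stand 13 mm farther back than shut.
Start: joints at [1.486, 0.385, 0.008, 0, -1.194, -0.259], TCP at [210.634, 588.415, 245.312] pointing down, gripper open.
Joint ranges: [-3.14, 3.14], [-1.21, 2.06], [-1.07, 1.41], [-3.16, 2.05], [-2.99, -0.16], [-3.1, 3.1]. Speed limits (rad/s): [2.79, 2.79, 3.14, 3.14, 3.14, 3.14].

## Interface

Orientations are given as a unit quaternion [x, y, z, w].
In Python, from bench import * gives the robot as it stands.
- The arm moves only by the tool carry_out, never from a script. Its argument "motion" is a list of rows, each a list of 7 numbers: the turn, a rotation vector about the tool's x, y, z in rad, then the shift along the tool's x, y, z in mm, then the opening, from -1 (shut) to 1 (fully open), so that 0 is half open. A call has 1 to 5 rows; each row is the pose to reach, as a shift and turn from the pose commanded when the call began, along the tool's axes at that moment; what a row does not reach only later rows make up. A row lasts 1/8 s, in which the tool goes at most 62.5 mm and 10.7 degrees, less where a joint would pass 70% of its speed; a pose out of reach is approached as far as the arm can. A call with a gripper value outside its range is refused whole. The fingers move at their own pace and stop on an object; the grip force is fixed at half the most. Time passes only in rows, so rows that repeat a pose let the fingers close. It gives the time, the measured TCP pose, the force, the opening and the grip force at its end, in the units of the state.
- read_state(): the state, without advancing time (a new reading comes with each control period).
- get_image(name): name is "scene" or "side" or "wrist"; returns a dict with "color" (420x560x3 uint8, blue, green, red), "mtx" (3x3 intrinsics, pixels), "position" and "orientation" of the camera in the world. Camera axes: x right, y down, z forward; pixel columns grow to the right and rows downward; lengths in mm; the calibration is good to about 2 mm. A picture is of the moment at which its call begins. There is no depth.
- job_done(): hands the job in; it is judged then, once.
The state is a dict: "clock": time; "joints": joint angles; "joint_vel": joint speeds; "joint_efforts": joint torques, N m; "position": TCP position; "ee_rot": TCP orientation; "contact_force": force on the tool from outside, world axes, zero at the start; "wrist_torque": the same for the moment, N m; "gripper_width": finger opening in mm; "grasp_force": force on a finger pad.
Only numpy, scipy, OpenCV 4.12 (cv2) and the standard library are available. Lean on these libraries where they do the work, as an engineer would, in place of code of your own. Each camera call takes 0.05 s, during which the arm holds its last target. There are 200 camera calls.

## Working session

There is one attempt and no reset: what is moved stays moved. The work goes in short steps, Python scripts to look and compute and a tool call to move; the robot and the scene stay as the last step left them, time stands still between calls to the robot, and variables do not carry over. Pictures are saved under pics/ and viewed, at most 10 in all, crops included, and the job is handed in when it is done.

Besides the shell and the picture viewer there is one more tool, called as name([rows], argument=value, ...), one row to a line, values as JSON. carry_out: Moves the arm, as the interface text tells. Its arguments: {"type":"object","properties":{"motion":{"type":"array"}},"required":["motion"]}

```bash
mkdir -p pics; ls
cat > h.py <<'E'
from bench import *
import numpy as np, cv2
from scipy.spatial.transform import Rotation as R
def rot(q): return R.from_quat(q).as_matrix()
def ray(im,u,v):
    d=rot(im["orientation"])@np.linalg.inv(im["mtx"])@np.array([u,v,1.0]); return np.array(im["position"],float),d/np.linalg.norm(d)
def onz(im,u,v,z):
    o,d=ray(im,u,v); return o+d*(z-o[2])/d[2]
def proj(im,p):
    c=im["mtx"]@rot(im["orientation"]).T@(np.array(p,float)-im["position"]); return c[:2]/c[2]
E
python3 - <<'E'
from h import *
import pickle
ims={n:get_image(n) for n in("scene","side","wrist")}
pickle.dump(ims,open("ims.pkl","wb"))
for n,i in ims.items(): print(n,np.round(i["position"]),np.round(i["orientation"],3),i["mtx"][0,0])
a=cv2.resize(ims["scene"]["color"],(800,600)); cv2.imwrite("pics/scene.png",a)
cv2.imwrite("pics/side.png",cv2.resize(ims["side"]["color"],(800,600)))
print(read_state())
E
```

```text
pics
scene [1328. -445. 1305.] [ 0.824  0.472 -0.163 -0.269] 538.9307082483722
side [ -16. -597.  857.] [ 0.853 -0.343  0.137 -0.368] 395.2196074932191
wrist [285. 559. 372.] [-0.568  0.807  0.129 -0.092] 339.26686438380034
{'clock': 0.15, 'joints': array([ 1.48561106e+00,  3.85369746e-01,  6.92919225e-03, -3.59796688e-04,
       -1.19401859e+00, -2.58606413e-01]), 'joint_vel': array([ 0.00043689, -0.00353581,  0.00249362,  0.00306373, -0.00200952,
       -0.00024303]), 'joint_efforts': array([ 1.89767663e-03, -3.92680120e+01,  1.88583183e+01,  4.18859169e+00,
       -3.40570106e-03, -2.08703348e-06]), 'position': array([210.49934935, 588.03067071, 244.47372451]), 'ee_rot': array([ 9.85250551e-01, -1.71115843e-01, -9.45945069e-05,  8.42765878e-04]), 'contact_force': array([ 0.25549875, -0.28390639, -0.03900174]), 'wrist_torque': array([-0.01115248, -0.03482755, -0.018869  ]), 'grasp_force': 0.0, 'gripper_width': 85.4211871983364}
```

View pics/scene.png

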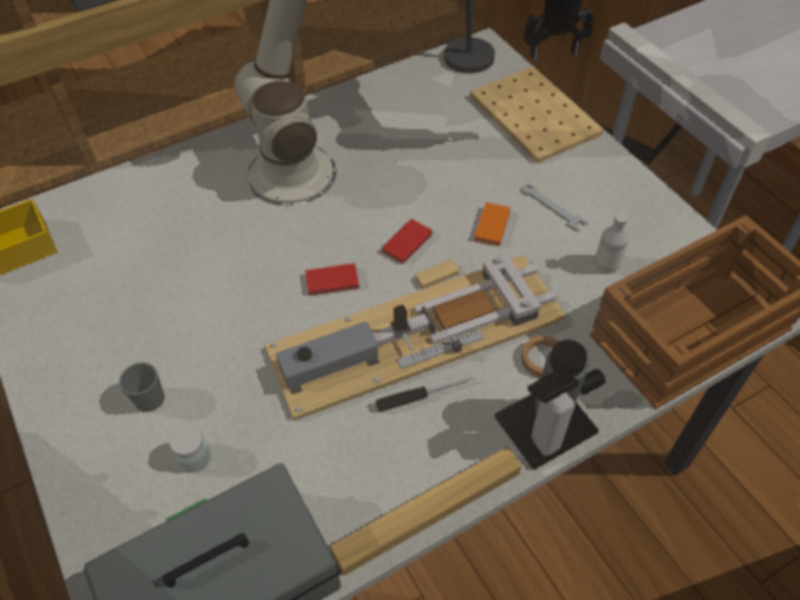

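View pics/side.png

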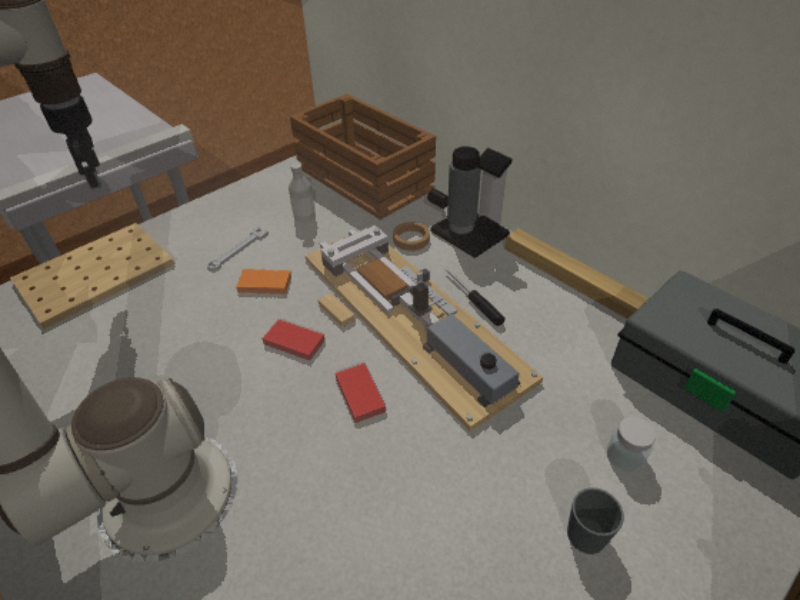

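The scene view (800x600 px) shows the jig from about (270,350) to (560,300). The sleeve button is at (304,354), the upright handle top at (400,310) and the dark clip at (458,345). In the side view, the button is at (488,360), the handle top at (421,288) and the clip at (424,275).

Look-alikes:
- **Button:** the black round one on the sleeve (304,354), versus the bed screws and bridge bolts (497,262). I choose the sleeve one.
- **Handle:** the black post (400,316), versus the dark clip block (458,345). I choose the post.
- **Strip:** the brown strip (463,308) between the fences, versus the red and orange blocks (332,278), (407,240) and (492,223) and the offcut (437,273). I choose the brown one.

Next is a close crop to check.

Run:
```python
from h import *
import pickle
ims=pickle.load(open("ims.pkl","rb"))
s=ims["scene"]["color"][170:300,180:410]; d=ims["side"]["color"][155:305,210:385]
a=cv2.resize(s,None,fx=3.4,fy=3.4,interpolation=cv2.INTER_CUBIC)[:, :800]
cv2.imwrite("pics/crop.png",np.clip(a*1.4,0,255).astype(np.uint8))
def tri(a,b):
    (o1,d1),(o2,d2)=ray(ims["scene"],*a),ray(ims["side"],*b)
    t=np.linalg.lstsq(np.c_[d1,-d2],o2-o1,rcond=None)[0]
    p,q=o1+d1*t[0],o2+d2*t[1]; return (p+q)/2,np.linalg.norm(p-q)
for n,a,b in(("btn",(304,353),(488,359)),("handle",(400,309),(421,287)),("clip",(458,342),(425,273))):
    p,e=tri(np.array(a)*.7,np.array(b)*.7);print(n,p.round(),round(e,1))
```

```text
btn [ 534. -214.   75.] 0.1
handle [558. -16. 106.] 2.5
clip [646.  62.  42.] 6.8
```

View pics/crop.png

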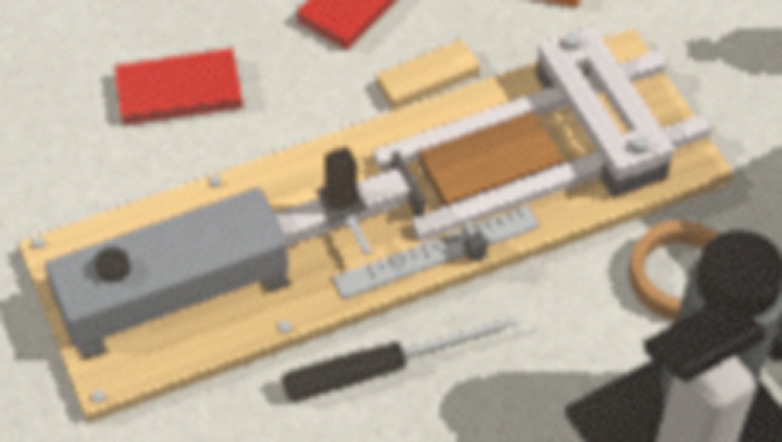

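Crop: the button is at (112,262) on the sleeve, the handle top at (341,152), the pointer tip at (368,250) and the clip with its tongue at (475,243). The choice holds. Button to handle measures 199.5 mm against 200 expected. Jig yaw is about -0.121 rad and the pull about 88 mm. I'll travel to above the button with the gripper shut.

carry_out([
  [0, 0, -0.11, 41, 46, 0, -1],
  [0, 0, -0.223, 82, 92, 0, -1],
  [0, 0, -0.223, 123, 138, 0, -1],
  [0, 0, -0.223, 164, 184, 0, -1],
  [0, 0, -0.223, 205, 230, 0, -1],
])

```text
clock: 0.78
position: [326.4, 300.8, 245.3]
ee_rot: [0.998, -0.06, 0.0, -0.0]
contact_force: [0.8, -0.0, -0.8]
gripper_width: -0.1
grasp_force: 0.0
```

```bash
cat >> h.py <<'E'
def go(target):  # shift needed, tool axes, to bring TCP to target
    s=read_state(); M=rot(s["ee_rot"]); 
    print("clock",s["clock"],"pos",s["position"].round(1),"toolx",M[:,0].round(4),"toolz",M[:,2].round(4),"shift",(M.T@(np.array(target)-s["position"])).round(1),"F",s["contact_force"].round(1),"w",round(s["gripper_width"],1),"g",round(s["grasp_force"],1))
E
python3 -c "
from h import *
go([534,-214,160])"
```

```text
clock 0.775 pos [326.4 300.8 245.3] toolx [ 9.928e-01 -1.199e-01  1.000e-04] toolz [ 1.e-04  0.e+00 -1.e+00] shift [267.8 486.2  85.3] F [ 0.8 -0.  -0.8] w -0.1 g 0.0
```

carry_out([
  [0, 0, 0, 30, 54, 0, -1],
  [0, 0, 0, 60, 108, 0, -1],
  [0, 0, 0, 90, 162, 0, -1],
  [0, 0, 0, 120, 216, 0, -1],
  [0, 0, 0, 150, 270, 0, -1],
])

```text
clock: 1.4
position: [442.8, 14.7, 245.5]
ee_rot: [0.998, -0.06, 0.0, -0.0]
contact_force: [1.5, 0.7, 0.3]
gripper_width: -0.1
grasp_force: 0.0
```

carry_out([
  [0, 0, 0, 30, 52, 0, -1],
  [0, 0, 0, 60, 105, 0, -1],
  [0, 0, 0, 90, 157, 20, -1],
  [0, 0, 0, 118, 210, 55, -1],
  [0, 0, 0, 118, 216, 85, -1],
])

```text
clock: 2.02
position: [534.3, -214.9, 158.7]
ee_rot: [0.998, -0.062, 0.0, 0.0]
contact_force: [-0.8, -0.4, -0.8]
gripper_width: 0.1
grasp_force: 0.0
```

Run:
```python
from h import *
go([534,-214,110])
im=get_image("wrist"); import pickle; pickle.dump(im,open("w1.pkl","wb"))
cv2.imwrite("pics/w1.png",im["color"])
print(proj(im,[534,-214,78]),im["position"])
```

```text
clock 2.025 pos [ 534.3 -214.9  158.7] toolx [ 9.923e-01 -1.242e-01  3.000e-04] toolz [ 3.e-04 -3.e-04 -1.e+00] shift [-0.4 -0.8 48.7] F [-0.8 -0.4 -0.8] w 0.1 g 0.0
[278.42422209 220.53765739] [ 612.84222708 -226.82046875  286.70766858]
```

View pics/w1.png

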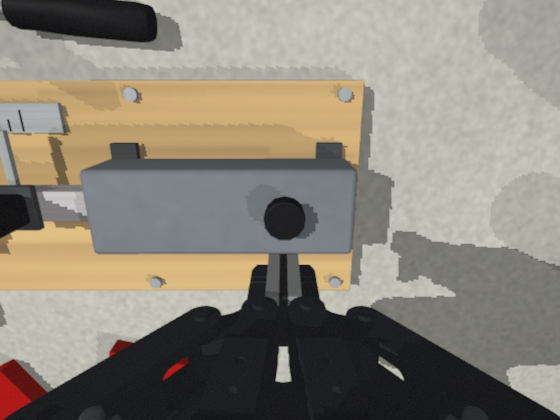

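The wrist view shows the button top at about (285,217), 7 px from where my estimate predicted it. The shut fingertips at (284,262) are above and beside it.

Run:
```python
from h import *
import pickle
im=pickle.load(open("w1.pkl","rb"))
g=im["color"].max(2)[190:248,255:320]; m=(g<32).astype(np.uint8)
c=max(cv2.findContours(m,0,2)[0],key=cv2.contourArea); (u,v),r=cv2.minEnclosingCircle(c); print(u+255,v+190,r)
b=onz(im,u+255,v+190,78);print(b); go([b[0],b[1],110])
# sleeve edge angle: top edges on z=64
for a,c in(((90,170),(350,170)),):
    p,q=onz(im,*a,64),onz(im,*c,64); print(np.arctan2(*(p-q)[:2]))
```

```text
285.0 211.5 18.172880172729492
[ 539.71905334 -219.0614774    78.        ]
clock 2.075 pos [ 530.8 -214.   153.4] toolx [ 0.992  -0.1255 -0.0101] toolz [-0.0098  0.0028 -0.9999] shift [10.   4.  43.3] F [-0.9 -0.6 -3.3] w 0.2 g 0.0
0.12421101028594493
```

carry_out([
  [0, 0, 0, 3, 4, 20, -1],
  [0, 0, 0, 3, 4, 40, -1],
  [0, 0, 0, 3, 4, 50, -1],
  [0, 0, 0, 3, 4, 50, -1],
  [0, 0, 0, 3, 4, 50, -1],
])

```text
clock: 2.7
position: [536.7, -216.2, 111.4]
ee_rot: [0.998, -0.06, 0.001, 0.0]
contact_force: [-0.3, 0.2, 0.4]
gripper_width: -0.1
grasp_force: 0.0
```

Run:
```python
from h import *
go([537,-219,92])
im=get_image("wrist"); print(onz(im,*proj(im,[537,-219,78]),78))
import pickle; pickle.dump(im,open("w2.pkl","wb"))
print(proj(im,[537,-219,78])); cv2.imwrite("pics/w2.png",im["color"])
```

```text
clock 2.7 pos [ 536.7 -216.2  111.4] toolx [ 0.9928 -0.1199  0.0017] toolz [ 1.7e-03 -4.0e-04 -1.0e+00] shift [ 0.6  2.8 19.4] F [-0.3  0.2  0.4] w -0.1 g 0.0
[ 537. -219.   78.]
[284.15372653 251.06367535]
```

View pics/w2.png

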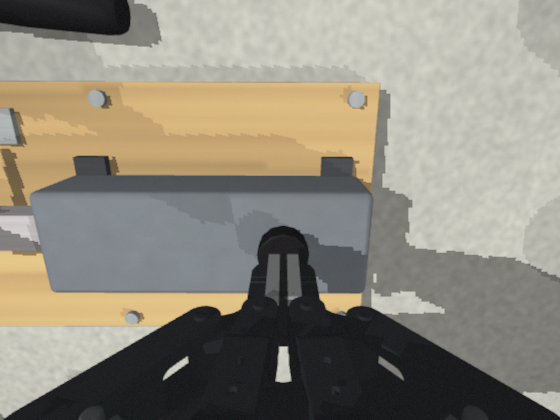

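The button's visible rim is centred at about (283,250), which matches the predicted (284,251), and the fingertips are over it. Pressing now in small steps.

carry_out([
  [0, 0, 0, 0, 2, 12, -1],
  [0, 0, 0, 0, 2, 18, -1],
  [0, 0, 0, 0, 2, 22, -1],
  [0, 0, 0, 0, 2, 25, -1],
  [0, 0, 0, 0, 2, 27, -1],
])

```text
clock: 3.38
position: [535.4, -218.4, 84.0]
ee_rot: [0.998, -0.06, -0.001, 0.0]
contact_force: [-5.4, 2.7, 15.4]
gripper_width: -0.1
grasp_force: 7.1
```

carry_out([
  [0, 0, 0, 0, 0, 1, -1],
  [0, 0, 0, 0, 0, 1, -1],
])

```text
clock: 3.62
position: [535.4, -218.3, 84.0]
ee_rot: [0.998, -0.06, -0.0, 0.0]
contact_force: [-4.6, 1.8, 11.2]
gripper_width: 0.0
grasp_force: 5.7
```

The press stops at z = 84.0 under 11–15 N, so the button is fully down. I'll lift and go above the handle while opening the gripper.

carry_out([
  [0, 0, 0, 0, 0, -50, -1],
  [0, 0, 0, 0, -50, -90, 0],
  [0, 0, 0, 0, -110, -90, 1],
  [0, 0, 0, 0, -170, -90, 1],
  [0, 0, 0, 0, -200, -90, 1],
])

```text
clock: 4.25
position: [560.5, -17.0, 172.5]
ee_rot: [0.998, -0.059, 0.001, -0.0]
contact_force: [-0.4, 0.2, -0.0]
gripper_width: 72.5
grasp_force: 0.0
```

carry_out([
  [0, 0, 0, 0, 0, 0, 1],
  [0, 0, 0, 0, 0, 0, 1],
])

```text
clock: 4.5
position: [559.9, -20.1, 172.1]
ee_rot: [0.998, -0.06, -0.0, 0.0]
contact_force: [-0.1, -0.1, -0.3]
gripper_width: 85.4
grasp_force: 0.0
```

Run:
```python
from h import *
go([561,-20.5,78])
im=get_image("wrist")
import pickle; pickle.dump(im,open("w3.pkl","wb"))
print(proj(im,[561,-20.5,107])); cv2.imwrite("pics/w3.png",im["color"])
```

```text
clock 4.5 pos [559.9 -20.1 172.1] toolx [ 0.9927 -0.1206 -0.    ] toolz [-0. -0. -1.] shift [ 1.1  0.3 94.1] F [-0.1 -0.1 -0.3] w 85.4 g 0.0
[280.00840584 227.2667163 ]
```

View pics/w3.png

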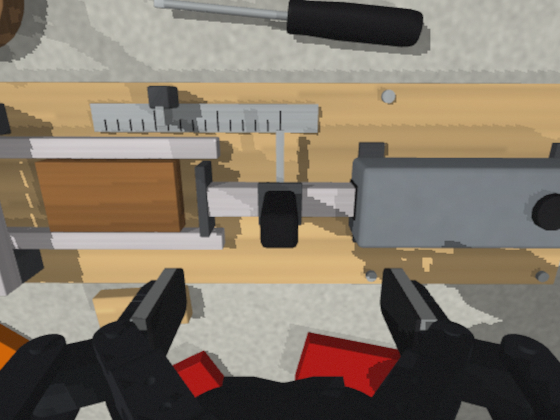

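The wrist view shows the handle top at about (280,232) (predicted (280,227)) and the pointer tip at (280,132). The tongue end is at (159,125), the brown strip's tail edge at (183,200), the push plate at (204,200), and the fingers are clear on both sides. I'll measure the pull and descend.

Run:
```python
from h import *
import pickle
im=pickle.load(open("w3.pkl","rb")); C=im["color"].astype(int)
for r in (138,144,150): print(r,C[r,268:293].sum(1)//3)
for r in (106,112,117,122,126): print(r,C[r,146:174].sum(1)//3)
J=np.array([.1225,.9925,0])
p=onz(im,280,140,44); q=onz(im,159,118,44); print(p,q,(q-p)@J)
h=onz(im,280,232,107);print(h); go([h[0],h[1],78])
```

```text
138 [168 169 168 167 167 168 168 169 167 168 167 166 166 165 162 164 167 167
 168 167 169 168 167 167 167]
144 [164 165 164 165 165 165 164 166 166 168 167 165 165 164 162 162 164 162
 163 164 163 164 162 163 162]
150 [154 155 155 155 154 155 155 158 164 168 167 166 166 164 162 160 156 154
 153 153 153 153 154 154 155]
106 [153 152 146 108  64  64  62  66  68 103 117 116 116 117 117 117 108  84
  65  65  66  63  56  47  39  41  43  43]
112 [169 164 154 151 151 150 151 110  69 126 160 168 167 165 163 164 165 137
  95  85  87  87  85  85  85  84  95 102]
117 [169 169 169 167 169 169 170 139  78  98 149 165 165 163 163 161 157 152
 117  81  82  84  84  84  82  83  89 101]
122 [167 166 166 167 167 166 167 167 120  56 127 157 157 158 158 160 158 159
 134  93  84  84  84  84  83  84  84  85]
126 [166 164 164 164 164 165 164 165 136  76 101 138 144 142 140 140 140 141
 140 143 147 108  66 123 148 148 147 148]
[605.44650548 -25.47254912  44.        ] [631.98753443  60.6493621   44.        ] 88.7272729272061
[557.88733078 -20.10902132 107.        ]
clock 4.55 pos [559.9 -20.5 172.1] toolx [ 9.926e-01 -1.215e-01 -2.000e-04] toolz [-2.e-04 -0.e+00 -1.e+00] shift [-2.  -0.1 94.1] F [-0.2 -0.9 -0. ] w 85.4 g 0.0
```

carry_out([
  [0, 0, 0, 0, 0, 40, 1],
  [0, 0, 0, 0, 0, 75, 1],
  [0, 0, 0, 0, 0, 93, 1],
  [0, 0, 0, 0, 0, 93, 1],
])

```text
clock: 5.05
position: [558.9, -21.2, 77.8]
ee_rot: [0.998, -0.061, -0.002, 0.001]
contact_force: [0.3, 0.5, 0.5]
gripper_width: 85.2
grasp_force: 0.0
```

carry_out([
  [0, 0, 0, 0, 0, 0, 0],
  [0, 0, 0, 0, 0, 0, -1],
  [0, 0, 0, 0, 0, 0, -1],
  [0, 0, 0, 0, 0, 0, -1],
  [0, 0, 0, 0, 0, 0, -1],
])

```text
clock: 5.68
position: [560.7, -17.6, 80.5]
ee_rot: [0.998, -0.06, 0.001, -0.001]
contact_force: [-2.0, 8.5, 4.3]
gripper_width: 23.3
grasp_force: 59.2
```

Run:
```python
from h import *
s=read_state();p=s["position"]
go(p+88*np.array([.1225,.9925,0]))
```

```text
clock 5.675 pos [560.7 -17.6  80.5] toolx [ 0.9928 -0.1199  0.0024] toolz [ 0.0027  0.0024 -1.    ] shift [  0.2 -88.    0.2] F [-2.   8.5  4.3] w 23.3 g 59.2
```

Gripped at 23.3 mm with 59 N. I'll draw slowly to about 70 mm, then look.

carry_out([
  [0, 0, 0, 0, -6, 0, -1],
  [0, 0, 0, 0, -14, 0, -1],
  [0, 0, 0, 0, -24, 0, -1],
  [0, 0, 0, 0, -34, 0, -1],
  [0, 0, 0, 0, -42, 0, -1],
])

```text
clock: 6.3
position: [565.4, 21.2, 80.4]
ee_rot: [0.998, -0.06, 0.0, 0.001]
contact_force: [-0.3, -6.2, 5.7]
gripper_width: 23.4
grasp_force: 59.7
```

carry_out([
  [0, 0, 0, 0, -9, 0, -1],
  [0, 0, 0, 0, -18, 0, -1],
  [0, 0, 0, 0, -26, 0, -1],
  [0, 0, 0, 0, -32, 0, -1],
  [0, 0, 0, 0, -34, 0, -1],
])

```text
clock: 6.92
position: [569.6, 54.7, 80.5]
ee_rot: [0.998, -0.06, 0.001, 0.001]
contact_force: [-0.2, -6.5, 5.5]
gripper_width: 23.1
grasp_force: 59.7
```

Run:
```python
from h import *
go([0,0,0])
im=get_image("wrist")
import pickle; pickle.dump(im,open("w4.pkl","wb"))
cv2.imwrite("pics/w4.png",im["color"])
```

```text
clock 6.925 pos [569.6  54.7  80.5] toolx [ 0.9927 -0.1203  0.0011] toolz [ 0.001  -0.0014 -1.    ] shift [-558.9  122.7   80. ] F [-0.2 -6.5  5.5] w 23.1 g 59.7
```

View pics/w4.png

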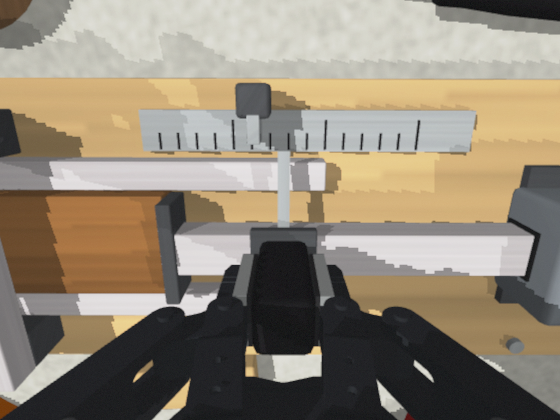

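The wrist view shows the pointer tip at about (284,155), the tongue at about (253,130) and the plate against the strip's tail at about (165,245). Next I'll measure the remaining gap.

```bash
cat > gap.py <<'E'
from h import *
def gap(im,rp,cp,rt,ct):
    # edges of pointer/tongue: strongest rise & fall of the blurred row profile near given column
    g=cv2.GaussianBlur(cv2.cvtColor(im["color"],cv2.COLOR_BGR2GRAY),(1,5),0).astype(float)
    J=np.array([np.sin(.1225),np.cos(.1225),0])
    out=[]
    for rows,c in((rp,cp),(rt,ct)):
        y=[]
        for r in rows:
            d=np.diff(cv2.resize(g[r:r+1,c-14:c+15],None,fx=4,fy=1,interpolation=cv2.INTER_LINEAR)[0])
            print(r,g[r,c-12:c+13].astype(int))
        out.append(y)
E
python3 - <<'E'
from gap import *
import pickle
im=pickle.load(open("w4.pkl","rb"))
gap(im,(154,160,168,195,205),284,(116,124,132,140,144),253)
E
```

```text
154 [170 184 184 184 184 190 193 197 196 196 195 195 194 194 193 191 192 181
 142 111 111 155 182 176 170]
160 [146 146 146 146 146 167 189 197 197 196 195 195 194 193 192 190 191 179
 156 144 144 144 142 138 136]
168 [228 227 228 228 228 218 200 197 197 196 195 194 194 193 193 191 190 205
 184 150 150 150 150 150 150]
195 [179 179 178 175 176 184 193 197 196 194 194 194 194 193 190 190 190 186
 180 180 179 178 179 178 178]
205 [181 181 181 182 182 187 194 197 196 194 195 194 193 193 191 190 190 186
 184 182 182 183 182 182 182]
116 [ 72  74  77  76  76 146 179 177 177 177 177 177 178 178 178 178 179 151
  97  76  77  78  78  78  77]
124 [176 176 176 176 175 180 189 193 192 192 192 191 191 191 190 190 192 173
 128 101 107 118 123 123 123]
132 [179 178 178 178 178 176 183 191 190 190 190 189 187 186 185 184 182 168
 130  99 107 119 126 124 125]
140 [171 172 171 171 171 169 175 182 183 183 184 184 184 185 184 184 184 173
 134  93 108 121 123 123 122]
144 [171 171 171 171 171 168 172 176 173 159 135 128 165 181 182 182 182 178
 169 179 188 187 188 188 158]
```

Run:
```python
from h import *
import pickle
im=pickle.load(open("w4.pkl","rb"))
for z in(44,46):
  p,q=onz(im,283.4,154,z),onz(im,252.4,142,z)
  for a in(.1200,.1225,.125): print(z,a,(q-p)@[np.sin(a),np.cos(a),0])
```

```text
44 0.12 14.923559009649221
44 0.1225 14.93802720977821
44 0.125 14.952402047285767
46 0.12 14.742164915454325
46 0.1225 14.756457256322442
46 0.125 14.770657369380745
```

carry_out([
  [0, 0, 0, 0, -5, 0, -1],
  [0, 0, 0, 0, -10, 0, -1],
  [0, 0, 0, 0, -14, 0, -1],
  [0, 0, 0, 0, -14.8, 0, -1],
  [0, 0, 0, 0, -14.8, 0, -1],
])

```text
clock: 7.6
position: [571.4, 69.2, 80.5]
ee_rot: [0.998, -0.06, 0.001, 0.001]
contact_force: [-0.7, -6.1, 5.5]
gripper_width: 23.3
grasp_force: 59.7
```

Run:
```python
from gap import *
go([0,0,0])
im=get_image("wrist")
import pickle; pickle.dump(im,open("w5.pkl","wb"))
cv2.imwrite("pics/w5.png",im["color"])
gap(im,(156,162,168),283,(116,124,132,140),283)
```

```text
clock 7.6 pos [571.4  69.2  80.5] toolx [ 0.9927 -0.1205  0.0012] toolz [ 0.001  -0.0013 -1.    ] shift [-559.   137.5   80. ] F [-0.7 -6.1  5.5] w 23.3 g 59.7
156 [179 179 179 179 178 178 186 194 198 197 197 195 195 194 194 193 192 191
 188 181 176 175 175 176 175]
162 [186 186 188 188 188 188 192 195 197 197 196 196 195 194 193 193 191 190
 189 168 147 163 173 158 138]
168 [228 228 227 228 227 228 218 200 197 197 196 195 195 194 193 192 192 190
 205 184 151 150 150 150 151]
116 [ 74  73  74  76  76  76 119 163 178 177 177 178 177 178 177 179 179 179
 167 124  78  79  79  79  79]
124 [176 175 175 175 174 175 178 187 193 192 191 191 190 190 190 191 190 190
 174 142 123 123 123 123 123]
132 [181 181 181 179 178 178 179 186 190 190 190 189 188 188 186 185 183 185
 168 136 126 124 125 125 117]
140 [191 190 190 190 190 191 183 180 184 183 184 184 185 184 185 184 185 186
 163 130 122 121 121 121  99]
```

View pics/w5.png

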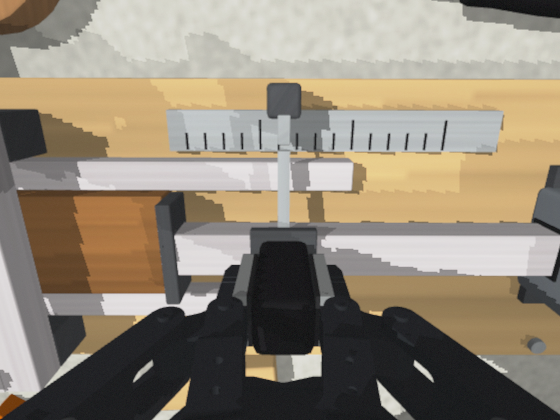

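The pointer and tongue now form one line at u of about 283, within 0.2 px, and the plate sits on the strip's tail at about (163,245). As a last check, I'll measure the strip's squareness from its side edges.

Run:
```python
from h import *
import pickle
im=pickle.load(open("w5.pkl","rb")); h=cv2.cvtColor(im["color"],cv2.COLOR_BGR2HSV).astype(int)
m=(h[...,1]>150)&(h[...,0]<16)&(h[...,2]>60)
T=[];B=[];E=[]
for u in range(50,155,3):
    v=np.flatnonzero(m[185:305,u])+185
    if len(v)>40: T.append(onz(im,u,v[0],36)); B.append(onz(im,u,v[-1],36))
for P in(T,B):
    P=np.array(P); k=np.polyfit(P[:,1],P[:,0],1); print(len(P),"yaw",np.arctan(k[0]).round(4))
def dist(P): return np.mean([p@[np.cos(.1225),-np.sin(.1225),0] for p in P])
print("width",dist(T)-dist(B))
# tail gap: columns where the strip meets the plate
for v in(205,230,255,280): 
    print(v, [tuple(im["color"][v,u]) for u in range(150,172,3)])
```

```text
25 yaw 0.1431
25 yaw 0.3404
width 55.16778728780582
205 [(np.uint8(63), np.uint8(109), np.uint8(159)), (np.uint8(64), np.uint8(111), np.uint8(160)), (np.uint8(69), np.uint8(67), np.uint8(66)), (np.uint8(72), np.uint8(70), np.uint8(68)), (np.uint8(71), np.uint8(69), np.uint8(67)), (np.uint8(70), np.uint8(68), np.uint8(67)), (np.uint8(62), np.uint8(61), np.uint8(59)), (np.uint8(43), np.uint8(41), np.uint8(39))]
230 [(np.uint8(62), np.uint8(105), np.uint8(152)), (np.uint8(64), np.uint8(107), np.uint8(154)), (np.uint8(63), np.uint8(107), np.uint8(153)), (np.uint8(88), np.uint8(85), np.uint8(84)), (np.uint8(90), np.uint8(88), np.uint8(87)), (np.uint8(87), np.uint8(86), np.uint8(82)), (np.uint8(85), np.uint8(83), np.uint8(82)), (np.uint8(63), np.uint8(63), np.uint8(61))]
255 [(np.uint8(59), np.uint8(101), np.uint8(144)), (np.uint8(60), np.uint8(101), np.uint8(145)), (np.uint8(59), np.uint8(101), np.uint8(144)), (np.uint8(59), np.uint8(100), np.uint8(145)), (np.uint8(90), np.uint8(86), np.uint8(86)), (np.uint8(89), np.uint8(87), np.uint8(84)), (np.uint8(91), np.uint8(89), np.uint8(86)), (np.uint8(87), np.uint8(85), np.uint8(84))]
280 [(np.uint8(58), np.uint8(98), np.uint8(141)), (np.uint8(56), np.uint8(93), np.uint8(135)), (np.uint8(58), np.uint8(95), np.uint8(138)), (np.uint8(57), np.uint8(94), np.uint8(136)), (np.uint8(53), np.uint8(91), np.uint8(129)), (np.uint8(90), np.uint8(87), np.uint8(85)), (np.uint8(92), np.uint8(89), np.uint8(87)), (np.uint8(90), np.uint8(88), np.uint8(85))]
```

Run:
```python
from h import *
import pickle
im=pickle.load(open("w5.pkl","rb")); h=cv2.cvtColor(im["color"],cv2.COLOR_BGR2HSV).astype(int)
m=(h[...,1]>125)&(h[...,0]<18)
for u in range(60,155,10):
    v=np.flatnonzero(m[180:315,u])+180; print(u,v[0],v[-1])
a=im["color"][170:320,0:200]; cv2.imwrite("pics/c5.png",cv2.resize(a,None,fx=4,fy=4,interpolation=cv2.INTER_CUBIC))
```

```text
60 191 292
70 191 292
80 191 292
90 191 292
100 191 292
110 191 292
120 191 292
130 191 292
140 191 292
150 191 292
```

View pics/c5.png

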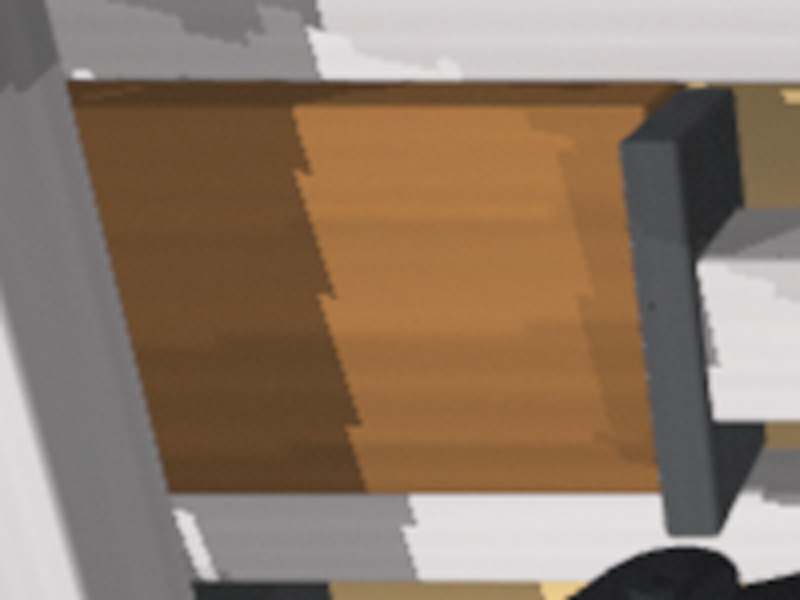

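The crop shows the strip's side edges parallel to the fences (top edge row 191 and bottom edge row 292, constant along its length). Its tail corner at (680,85) in the crop meets the plate, and its front is under the bridge. It is square and flat against the plate, so I'm handing it in.

```bash
python3 -c "
from bench import *
print(job_done())"
```

```text
the job is handed in; nothing more can be done
None
```

The job is handed in: I pressed the button fully down, then drew the arm out until its pointer met the clip's tongue (within 0.2 px in the wrist view), with the strip square against the push plate and the handle still gripped; no verdict came back.

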